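# Level the bench shelf with its levelling foot and hold the spirit level pressed on it

### The job

Stand the spirit level lengthwise on the bare board of the little tilted shelf and let go of it; then turn the black knob of the shelf's levelling foot until the bubble sits centred between the two lines. Then press straight down on the level with roughly a kilogram's push (about 10 N) so that the reading is taken under load, and finish while still pressing, with the bubble centred. Do not knock over the oil bottle.

Things in the scene. Friction and masses are not known exactly. Their poses are not given: they have to be found in the camera images.
- level_center (a point): Centre of the spirit level, a loose grey aluminium bar 140 (x) x 26 (y) x 38 mm (z), about 0.25 kg, lying upright on the worktop. The point is half-way up, 19 mm above its underside. x points to the end with the vial window (bubble, two black lines), which spans x = 16 to 62 mm; the top from -70 to +16 mm is solid flat metal, good for pressing. z is up.
- bubble (a joint): The bubble in its curved vial (200 mm radius), as the slope it shows, in rad: 0 when centred between the two lines, positive when it stands towards the level's +x end; 0.01 rad is 2 mm along the vial. It goes to the higher end and settles within about 1 s. Centred means within 1.6 mm (0.008 rad) of 0, so that it clears both lines.
- shelf_spot (a point): Middle of the bare part of the shelf board, on its top face, about 60 mm above the worktop: a good place for the level's middle. The frame turns with the board: x along it towards the foot, y across, z out of its top. From here the board reaches 100 mm to -x, 190 mm to +x and 55 mm either side; the foot's spindle comes up through it at +160 mm.
- foot_grip (a point): Grip point of the levelling foot's knob, on its vertical axis, 108 mm above the worktop. Round fluted black knob, 37 mm across, from 92 to 120 mm above the worktop, on a threaded steel spindle; it turns in place (0.1 N m) and stays where left. Each radian clockwise, seen from above, raises the foot end of the board by 3.6 mm: 0.0144 rad of slope, 2.9 mm of bubble travel. 1.3 to 3.8 rad are needed.
- level: The spirit level as a whole (same axes as level_center), origin at the centre of its underside.
- shelf: The shelf: a pale wooden board 290 x 110 x 16 mm, on a fixed hinge bracket at one end and on the levelling foot at the other. At the start the foot end is too low, by 0.018 to 0.055 rad. Origin on the hinge axis, 40 mm above the worktop, 20 mm under the board's top face; axes as shelf_spot.
- oil_bottle: Green oil bottle with a red spout, 42 mm in diameter, 127 mm tall, loose, standing beyond the foot end of the shelf. A bystander; origin at the centre of its underside.

How it is judged:
By the outcome, as a careful person would: the job done as asked, in the order asked, and still so for the second after the job is handed in, while the arm keeps its last pose, push and grip.
It also fails if it takes over 72 s, if anything falls off the work surface, if the arm or the gripper's body presses on something with over 40 N, if the wrist force passes 120 N, or if a joint passes its speed limit or range.

### The arm

A 7-joint arm with a two-finger parallel gripper is mounted at the origin on a cart in front of the work surface, level with it; the furniture and walls round the work are solid. World frame = base frame: x ahead of the robot, y to its left, z up, the work surface at z = 0. Lengths are in m, angles in rad, forces in N, time in s.
With the tool pointing down it reaches from about 0.35 to 0.9 m from the base axis. Payload 8.1 kg.
Tool frame: the origin (TCP) lies on the centre line of the jaws, within the pads' length; the fingertips stand 19 mm ahead of it and the grasp point (between the pads) is the TCP (arm.tip_reach is the distance from the TCP to the fingertips, in m); z points along the fingers, y is the line along which they close (so a half turn about z gives the same grasp; the last joint's range is limited). The gripper opens to 92 mm and grips with 3 to 60 N. Pads are 19 mm wide; open, the fingers measure 130 mm over their backs; the gripper's body (75 mm by 190 mm) begins 47 mm behind the grasp point.
Start: joints at [1.02, 0.434, 0.025, 1.573, -0.012, 1.134, -0.075], TCP at [0.271, -0.563, 0.246] pointing down, gripper open.
Joint ranges: [-2.62, 2.62], [-0.44, 2.09], [-1.27, 1.32], [0.08, 2.57], [-1.32, 4.46], [0.12, 2], [-2.74, 2.74]. Speed limits (rad/s): [2.22, 2.22, 3.01, 3.01, 3.14, 3.14, 3.14].

### API

Orientations are given as a rotation vector (axis times angle).
In Python, from cell import arm gives the robot as it stands.
- The arm moves only by the tool arm_command, never from a script. Its argument "targets" is a list that holds one entry, the list of rows, each a list of 6 numbers: the shift along the tool's x, y, z in m, then the turn, a rotation vector about the tool's x, y, z in rad. A call has 1 to 10 rows; each row shifts and turns the commanded pose from where the row before left it, along the tool's axes as they then stand; what a row does not reach is not made up. A row lasts 1/8 s, in which the tool goes at most 62.5 mm and 10.7 degrees, less where a joint would pass 70% of its speed; a pose out of reach is approached as far as the arm can. A call with a gripper value outside its range is refused whole. "jaw" is the finger opening in m, from 0 to 0.0918, set as the call begins (left out, the last holds). The fingers move at their own pace and stop on an object; "newtons" is the grip in N (left out, the last holds). Time passes only in rows, so rows that do not move let the fingers close. It gives the time, the measured TCP pose, the force, the opening and the grip force at its end, in the units of the state.
- arm.observe(): the state, without advancing time (a new reading comes with each control period).
- arm.get_image(name): name is "scene" or "top" or "wrist"; returns a dict with "pixels" (420x560x3 uint8, red, green, blue), "z_map" (420x560 float32, m along the optical axis (not along the pixel's ray), 0 where there is no reading), "fx", "fy", "cx", "cy" (pixels), "dist" ([k1, k2, p1, p2, k3] as OpenCV has them; the pictures are not rectified), "xyz" and "rotation" of the camera in the world; the wrist camera has in their place "T_tool_cam" (4x4, takes a point from camera to tool coordinates, whose origin is the TCP and whose axes are the flange's). Camera axes: x right, y down, z forward; pixel columns grow to the right and rows downward; lengths in m; the calibration is good to about 2 mm. A picture is of the moment at which its call begins: read the wrist's pose just before it.
- arm.sign_off(): hands the job in; it is judged then, once.
The state is a dict: "clock": time; "joints": joint angles; "dq": joint speeds; "joint_efforts": joint torques, N m; "position": TCP position; "ee_rot": TCP orientation; "force": force on the tool from outside, world axes, zero at the start; "ft_torque": the same for the moment, N m; "width": opening from 0.0 (shut) to 1.0 (fully open); "gripper_force": force on a finger pad.
Only numpy, scipy, OpenCV 4.12 (cv2) and the standard library are available. Lean on these libraries where they do the work, as an engineer would, in place of code of your own. Each camera call takes 0.05 s, during which the arm holds its last target. There are 200 camera calls.

## Working session

There is one attempt and no reset: what is moved stays moved. The work goes in short steps, Python scripts to look and compute and a tool call to move; the robot and the scene stay as the last step left them, time stands still between calls to the robot, and variables do not carry over. Pictures are saved under pics/ and viewed, at most 10 in all, crops included, and the job is handed in when it is done.

Besides the shell and the picture viewer there is one more tool, called as a command line: name --argument value ..., lists and objects as JSON in quotes. arm_command: Moves the arm, as the interface text tells. Its arguments: {"type":"object","properties":{"targets":{"type":"array","items":{"type":"array","items":{"type":"array","items":{"type":"number"}}}},"jaw":{"type":"number"},"newtons":{"type":"number"}},"required":["targets"]}

View pics/top0.png

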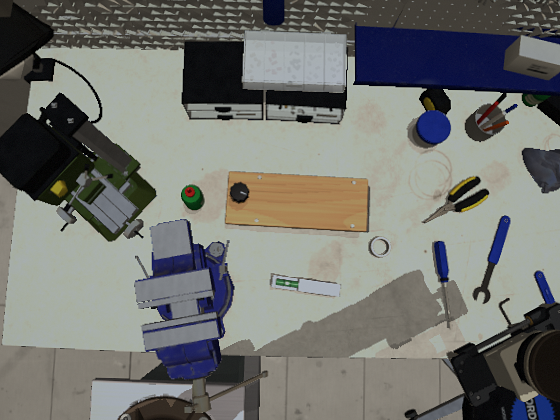

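View pics/scene0.png

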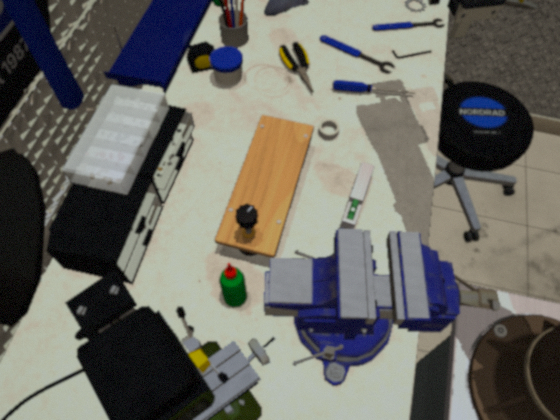

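The top view shows the board at about (297,202) with the black knob at its left, foot end (238,192). The bottle is at (192,197). The level is at (305,285) with its vial window at the left (+y) end, so it already points the same way as the shelf. The scene view agrees. Next I'll measure.

```bash
cat > m.py <<'E'
from h import *
z=np.load('top.npz'); px,zm,K,d,T=[z[k] for k in('px','zm','K','d','T')]
C=cloud(zm,K,d,T); ok=zm>0
hsv=cv2.cvtColor(px,cv2.COLOR_RGB2HSV)
# table check
print('table z',np.median(C[255:265,300:340,2]))
# shelf: wood
wood=((hsv[...,0]>8)&(hsv[...,0]<24)&(hsv[...,1]>80)&(hsv[...,2]>120)).astype(np.uint8)
wood[:160]=0;wood[245:]=0;wood[:,:215]=0;wood[:,380:]=0
c=max(cv2.findContours(wood,cv2.RETR_EXTERNAL,cv2.CHAIN_APPROX_NONE)[0],key=cv2.contourArea)
m=np.zeros_like(wood);cv2.drawContours(m,[c],-1,1,-1);m=cv2.erode(m,np.ones((5,5)))&wood&ok
P=C[m>0]; A=np.c_[P[:,:2],np.ones(len(P))]
for _ in range(3):
    q=np.linalg.lstsq(A,P[:,2],rcond=None)[0]; k=abs(A@q-P[:,2])<.006; A,P=A[k],P[k]
print('board plane',q,len(P))
zc=np.median(P[:,2]);print('zmed',zc)
B=onplane(c.reshape(-1,2),0.055,K,d,T)[:,:2]
r=cv2.minAreaRect((B*1000).astype(np.float32));print('board rect',r)
print(cv2.boxPoints(r))
# level: points height 25..50mm in region
L=(C[...,2]>.022)&(C[...,2]<.055)&ok; reg=np.zeros_like(L);reg[262:305,258:355]=1;L&=reg
PL=C[L];print('level n',len(PL),'z',np.median(PL[:,2]))
r=cv2.minAreaRect((PL[:,:2]*1000).astype(np.float32));print('level rect',r)
lm=((hsv[...,2]>0)&L).astype(np.uint8)
g=((hsv[...,0]>40)&(hsv[...,0]<90)&(hsv[...,1]>80)&reg).astype(bool);v=np.argwhere(g).mean(0);print('vial',onplane([v[::-1]],.036,K,d,T))
# knob
k=(hsv[...,2]<70)&ok;kr=np.zeros_like(k);kr[175:210,225:255]=1;k&=kr;PK=C[k&(C[...,2]>.1)];print('knob top',len(PK),PK.mean(0),PK.min(0),PK.max(0))
b=C[180:215,178:208].reshape(-1,3);b=b[b[:,2]>.05];print('bottle',b.mean(0),b.min(0),b.max(0))
vis=C[215:380,130:240].reshape(-1,3);vis=vis[vis[:,2]>.04];print('vise',vis.min(0),vis.max(0))
cab=C[30:125,180:350].reshape(-1,3);cab=cab[cab[:,2]>.04];print('cab',cab.min(0),cab.max(0))
cv2.imwrite('pics/lv.png',cv2.resize(px[150:310,170:380,::-1],None,fx=3.6,fy=3.6,interpolation=cv2.INTER_CUBIC))
E
python3 m.py
```

```text
table z 0.0012858429373346358
board plane [-0.00270437 -0.04031003  0.04666876] 6105
zmed 0.055754660329248584
board rect ((528.9898681640625, -255.61758422851562), (288.3555603027344, 108.78251647949219), 88.39197540283203)
[[ 470.57416  -398.21228 ]
 [ 579.31384  -401.2649  ]
 [ 587.4056   -113.02289 ]
 [ 478.6659   -109.970276]]
level n 887 z 0.03824035296570705
level rect ((357.2110900878906, -278.107177734375), (138.1864013671875, 27.4509334564209), 83.39994049072266)
vial [[ 0.3617138  -0.23919295  0.036     ]]
knob top 266 [ 0.53113558 -0.14094766  0.11957215] [ 0.51446916 -0.15822518  0.10066684] [ 0.55036774 -0.12369744  0.12459719]
bottle [ 0.52748425 -0.04569851  0.08946279] [ 0.36995049 -0.20186535  0.05002696] [ 0.55400954 -0.02184479  0.99371733]
vise [ 0.1833081  -0.20186535  0.04000659] [0.49621939 0.07376586 0.99371733]
cab [ 0.36995049 -0.36535024  0.04001303] [0.88784553 0.00926337 0.99371733]
```

View pics/lv.png

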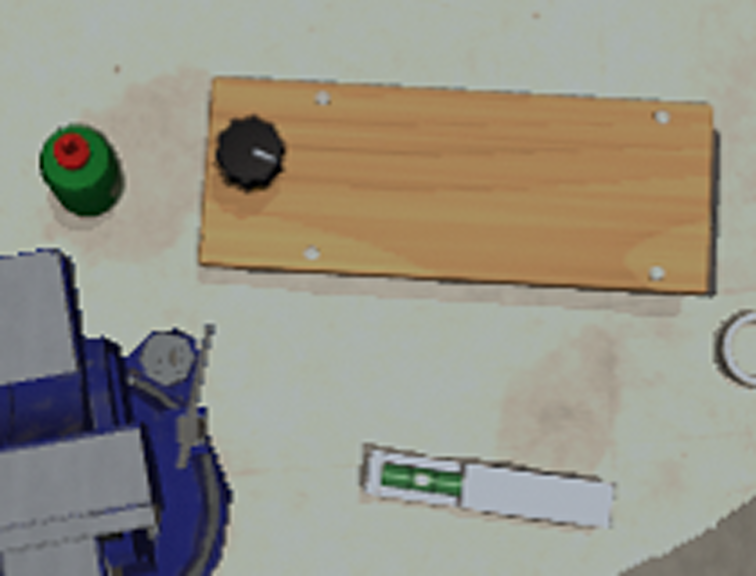

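The board slopes by about 0.040 rad, and the knob sits at spot+160 mm as it should. The level is 138x27 mm with its top at 38 mm. The crop shows the vial at the level's left (+y) end. I'll check clearances and start moving above the level.

```bash
python3 - <<'E'
from h import *
for n in('top','scene'):
    z=np.load(n+'.npz'); C=cloud(z['zm'],z['K'],z['d'],z['T'])[z['zm']>0]
    for nm,c,rad,h in(('knob',(.531,-.141),.14,.13),('level',(.357,-.278),.16,.05),('spot',(.528,-.30),.15,.075)):
        r=np.hypot(*(C[:,:2]-c).T); k=(r<rad)&(C[:,2]>h)&(C[:,2]<.5); P=C[k]
        print(n,nm,len(P),P[np.argsort(r[k])[:1]], P[:,2].max() if len(P) else '')
    k=(np.hypot(*(C[:,:2]-[.527,-.045]).T)<.04)&(C[:,2]>.09); print('bottle',C[k].mean(0),C[k].max(0),C[k].min(0))
    k=(C[:,0]>.25)&(C[:,0]<.5)&(C[:,1]>-.2)&(C[:,1]<.1)&(C[:,2]<.4);print('vise h',C[k][:,2].max())
    k=(C[:,0]>.6)&(C[:,1]<0)&(C[:,1]>-.4)&(C[:,2]>.03)&(C[:,2]<.4);print('cab',C[k].min(0),C[k].max(0))
E
```

```text
top knob 553 [[ 0.46622413 -0.05377131  0.15718751]] 0.17515311074780937
top level 1604 [[ 0.47292101 -0.2872031   0.05741767]] 0.06429912532262172
top spot 68 [[ 0.53680602 -0.15958529  0.11245671]] 0.12409767205621758
bottle [ 0.53164301 -0.04448207  0.10655829] [ 0.54177913 -0.03463809  0.12720877] [ 0.5237833  -0.05234485  0.09301813]
vise h 0.2142505626511808
cab [ 0.69682562 -0.39999756  0.03012576] [ 8.89744563e-01 -8.73012725e-06  3.30996640e-01]
scene knob 552 [[ 0.46930259 -0.04852613  0.16238339]] 0.17219883798996016
scene level 1548 [[ 0.47340205 -0.2843429   0.05328087]] 0.06164996722783955
scene spot 35 [[ 0.53703567 -0.15668718  0.11891557]] 0.1207098747278047
bottle [ 0.53194518 -0.03920349  0.10407479] [ 0.54221792 -0.0320139   0.1269528 ] [ 0.52403339 -0.05065763  0.09110382]
vise h 0.2105510115522251
cab [ 0.69685735 -0.39995789  0.03001441] [ 0.9003019  -0.00933365  0.39993331]
```

arm_command --targets '[[[0, 0, 0, 0, 0, -0.17], [0, 0, 0, 0, 0, -0.17], [0, 0, 0, 0, 0, -0.17], [0, 0, 0, 0, 0, -0.17], [0, 0, 0, 0, 0, -0.17], [0, 0, 0, 0, 0, -0.157]]]' --jaw 0.06

```text
clock: 0.9
position: [0.2704, -0.5632, 0.2454]
ee_rot: [-2.341, -2.095, -0.0]
force: [0.1, 0.6, -0.7]
width: 0.649
gripper_force: 0.0
```

arm_command --targets '[[[0.05, 0.009, 0.01, 0, 0, 0], [0.05, 0.009, 0.02, 0, 0, 0], [0.05, 0.009, 0.02, 0, 0, 0], [0.05, 0.009, 0.02, 0, 0, 0], [0.05, 0.009, 0.02, 0, 0, 0], [0.043, 0.009, 0.01, 0, 0, 0], [0, 0, 0, 0, 0, 0]]]'

```text
clock: 1.78
position: [0.3587, -0.2752, 0.1451]
ee_rot: [-2.339, -2.094, -0.001]
force: [-0.1, -1.1, 0.4]
width: 0.653
gripper_force: 0.0
```

```bash
cat > w.py <<'E'
from h import *
import sys
px,zm,K,d,T=grab('wrist'); s=arm.observe(); C=cloud(zm,K,d,T)
hsv=cv2.cvtColor(px,cv2.COLOR_RGB2HSV); Ri=R.from_rotvec(s['ee_rot']).as_matrix()
save(sys.argv[1],px); print(s['clock'],s['position'],s['ee_rot'],s['force'])
k=(C[...,2]>.028)&(C[...,2]<.05)&(zm>0)&(np.abs(C[...,0]-.357)<.05)&(np.abs(C[...,1]+.278)<.1)
P=C[k];r=cv2.minAreaRect((P[:,:2]*1000).astype(np.float32));print('level',r,np.median(P[:,2]),len(P))
E
python3 w.py w1
```

```text
1.825 [ 0.3584114  -0.27742445  0.14554492] [-2.34266538e+00 -2.09210646e+00  2.23888362e-04] [-0.36540069 -0.08208009  0.34473717]
level ((357.4549255371094, -276.789794921875), (138.42984008789062, 26.076963424682617), 83.57177734375) 0.03755804517037832 5630
```

View pics/w1.png

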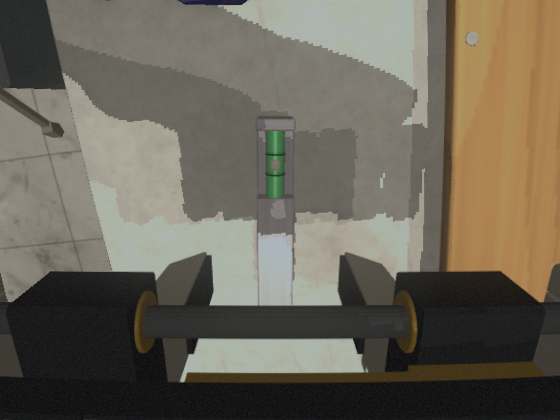

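The wrist view shows the level centred between the jaws, with the vial ahead at (275,160) and two lines at rows 153 and 174. Going down to grip it.

arm_command --targets '[[[0, -0.001, 0.035, 0, 0, 0], [0, 0, 0.035, 0, 0, 0], [0, 0, 0.03, 0, 0, 0], [0, 0, 0.015, 0, 0, 0], [0, 0, 0.004, 0, 0, 0], [0, 0, 0, 0, 0, 0]]]'

```text
clock: 2.58
position: [0.3572, -0.2794, 0.027]
ee_rot: [2.347, 2.087, -0.0]
force: [-0.5, 0.4, 0.3]
width: 0.653
gripper_force: 0.0
```

arm_command --targets '[[[0, 0, 0, 0, 0, 0], [0, 0, 0, 0, 0, 0], [0, 0, 0, 0, 0, 0], [0, 0, 0, 0, 0, 0], [0, 0, 0, 0, 0, 0]]]' --jaw 0.01 --newtons 25

```text
clock: 3.2
position: [0.3574, -0.2786, 0.0269]
ee_rot: [2.346, 2.089, 0.0]
force: [0.1, -0.2, 2.7]
width: 0.28
gripper_force: 25.0
```

arm_command --targets '[[[0, 0, -0.015, 0, 0, 0], [0, 0, -0.03, 0, 0, 0], [0, 0, -0.04, 0, 0, 0], [0, 0, -0.035, 0, 0, 0], [0, 0, 0, 0, 0, 0]]]'

```text
clock: 3.82
position: [0.3583, -0.2793, 0.1486]
ee_rot: [2.344, 2.086, 0.001]
force: [0.6, 0.4, -3.1]
width: 0.282
gripper_force: 25.0
```

arm_command --targets '[[[0, 0, 0, 0, 0, -0.086], [-0.004, 0.034, 0, 0, 0, 0], [-0.004, 0.04, 0, 0, 0, 0], [-0.004, 0.04, 0, 0, 0, 0], [-0.004, 0.036, 0, 0, 0, 0], [-0.002, 0.02, 0, 0, -0.04, 0], [0, 0, 0, 0, 0, 0], [0, 0, 0, 0, 0, 0]]]'

```text
clock: 4.82
position: [0.525, -0.3014, 0.1454]
ee_rot: [2.236, 2.17, -0.046]
force: [-0.1, -0.9, -1.9]
width: 0.28
gripper_force: 25.0
```

```bash
python3 - <<'E'
from h import *
s=arm.observe();print(s['position'],R.from_rotvec(s['ee_rot']).as_matrix().round(3).tolist(),s['force'])
E
```

```text
[ 0.52500039 -0.30141369  0.14537147] [[0.03, 1.0, -0.004], [0.999, -0.03, -0.039], [-0.039, -0.003, -0.999]] [-0.14665421 -0.86680705 -1.93249243]
```

arm_command --targets '[[[0.001, 0.002, 0.02, 0, 0, 0], [0, 0, 0.02, 0, 0, 0], [0, 0, 0.014, 0, 0, 0], [0, 0, 0.003, 0, 0, 0], [0, 0, 0, 0, 0, 0]]]'

```text
clock: 5.45
position: [0.5284, -0.3032, 0.09]
ee_rot: [2.235, 2.168, -0.045]
force: [-0.4, -0.7, -1.0]
width: 0.283
gripper_force: 25.0
```

arm_command --targets '[[[0, 0, 0.001, 0, 0, 0], [0, 0, 0.001, 0, 0, 0], [0, 0, 0.001, 0, 0, 0], [0, 0, 0, 0, 0, 0]]]'

```text
clock: 5.95
position: [0.5285, -0.3031, 0.0868]
ee_rot: [2.234, 2.168, -0.045]
force: [0.9, -0.1, -2.0]
width: 0.283
gripper_force: 25.0
```

arm_command --targets '[[[0, 0, 0.001, 0, 0, 0], [0, 0, 0.001, 0, 0, 0], [0, 0, 0, 0, 0, 0]]]'

```text
clock: 6.32
position: [0.5284, -0.3031, 0.0846]
ee_rot: [2.235, 2.168, -0.045]
force: [-0.8, 1.4, -2.5]
width: 0.283
gripper_force: 25.0
```

arm_command --targets '[[[0, 0, 0.0007, 0, 0, 0], [0, 0, 0.0007, 0, 0, 0], [0, 0, 0, 0, 0, 0]]]'

```text
clock: 6.7
position: [0.5285, -0.3032, 0.0836]
ee_rot: [2.234, 2.168, -0.045]
force: [-0.4, 0.8, 0.8]
width: 0.284
gripper_force: 25.0
```

Force has gone up, so the level is touching the board. I'll release it and retreat.

arm_command --targets '[[[0, 0, 0, 0, 0, 0], [0, 0, 0, 0, 0, 0], [0, 0, 0, 0, 0, 0], [0, 0, -0.01, 0, 0, 0], [0, 0, -0.03, 0, 0, 0], [0, 0, -0.04, 0, 0.039, 0], [0, 0, -0.04, 0, 0, 0], [0, 0, 0, 0, 0, 0]]]' --jaw 0.06

```text
clock: 7.7
position: [0.5306, -0.3007, 0.2075]
ee_rot: [2.25, 2.182, 0.003]
force: [0.7, -0.4, -1.5]
width: 0.655
gripper_force: 0.0
```

```bash
python3 - <<'E'
from h import *
s=arm.observe();print(s)
px,zm,K,d,T=grab('wrist');save('w2',px);C=cloud(zm,K,d,T)
k=(C[...,2]>.075)&(C[...,2]<.11)&(zm>0)&(np.abs(C[...,0]-.528)<.05)&(C[...,1]<-.19)&(C[...,1]>-.41)
P=C[k];print(cv2.minAreaRect((P[:,:2]*1000).astype(np.float32)),len(P),np.polyfit(P[:,1],P[:,2],1))
E
```

```text
{'clock': 7.7, 'joints': array([ 0.65620162,  0.46444198, -0.32861238,  1.64551372,  0.16896058,
        1.05220659,  0.24665176]), 'dq': array([-0.00675573,  0.04304855,  0.01110545,  0.06418673,  0.01063239,
       -0.04084927, -0.00933629]), 'joint_efforts': array([  0.50494026, -67.9044342 ,  -4.3224974 , -30.79896212,
        -0.16091131,   0.75684143,   0.15256955]), 'position': array([ 0.53056346, -0.30072355,  0.2074796 ]), 'ee_rot': array([2.24975321, 2.18248759, 0.00267362]), 'force': array([ 0.69113947, -0.38215645, -1.54500988]), 'ft_torque': array([-0.08053492, -0.07913938, -0.01297116]), 'gripper_force': 0.0, 'width': 0.6554742062541478}
((527.38232421875, -301.57037353515625), (139.46054077148438, 26.753725051879883), 88.4303207397461) 6663 [-0.10267357  0.06065448]
```

View pics/w2.png

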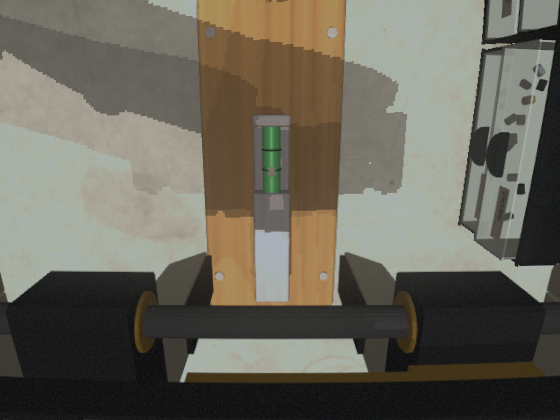

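The level is square on the board, in the middle of it. The lines are at rows 150 and 170, and the bubble is low, at about row 178 (towards the hinge). Now I'll measure the bubble and the knob position.

```bash
python3 - <<'E'
import cv2,numpy as np
for n in('w1','w2'):
    p=cv2.imread(f'pics/{n}.png')[...,::-1].astype(int)
    c0=275 if n=='w1' else 271
    print(n);m=p[112:200,c0-2:c0+3].mean(1).astype(int)
    for i,r in enumerate(m): print(112+i,*r,end=' | ')
E
```

```text
w1
112 108 105 97 | 113 107 105 96 | 114 107 104 96 | 115 100 98 91 | 116 82 79 76 | 117 78 75 72 | 118 78 76 74 | 119 110 106 103 | 120 124 119 117 | 121 128 124 121 | 122 128 124 122 | 123 130 124 122 | 124 129 124 122 | 125 128 122 121 | 126 128 123 121 | 127 127 122 121 | 128 127 121 119 | 129 113 109 107 | 130 92 89 87 | 131 90 143 94 | 132 90 144 95 | 133 89 143 94 | 134 90 143 95 | 135 89 143 95 | 136 90 143 95 | 137 90 143 94 | 138 90 143 95 | 139 90 143 94 | 140 90 143 94 | 141 90 144 94 | 142 89 143 95 | 143 88 142 93 | 144 89 143 94 | 145 89 143 94 | 146 89 143 94 | 147 88 143 94 | 148 89 143 94 | 149 88 142 93 | 150 89 143 94 | 151 86 140 91 | 152 79 133 84 | 153 75 127 80 | 154 54 74 54 | 155 51 69 49 | 156 87 141 92 | 157 87 141 91 | 158 89 142 92 | 159 94 140 95 | 160 114 116 100 | 161 119 117 104 | 162 120 118 104 | 163 117 116 102 | 164 117 115 101 | 165 118 116 101 | 166 117 114 101 | 167 117 114 101 | 168 113 111 98 | 169 108 106 94 | 170 97 112 88 | 171 84 138 89 | 172 77 131 83 | 173 75 130 81 | 174 72 120 77 | 175 44 53 42 | 176 65 98 68 | 177 84 139 90 | 178 85
[... 1092 characters left out ...]
139 90 | 158 87 140 92 | 159 88 139 90 | 160 86 139 90 | 161 85 138 89 | 162 86 139 90 | 163 86 139 90 | 164 85 138 89 | 165 85 139 89 | 166 91 136 91 | 167 110 113 95 | 168 117 114 100 | 169 117 115 100 | 170 115 113 98 | 171 114 111 98 | 172 114 112 98 | 173 113 111 97 | 174 113 110 96 | 175 108 106 92 | 176 99 109 88 | 177 84 132 86 | 178 84 136 87 | 179 84 137 88 | 180 85 137 90 | 181 85 137 88 | 182 85 137 89 | 183 85 137 89 | 184 86 137 89 | 185 85 137 88 | 186 85 137 88 | 187 85 136 89 | 188 85 137 88 | 189 84 137 88 | 190 81 133 85 | 191 82 134 86 | 192 82 125 83 | 193 89 93 83 | 194 102 97 94 | 195 114 109 105 | 196 117 112 109 | 197 128 122 120 | 198 125 120 117 | 199 125 119 117 |
```

arm_command --targets '[[[0.04, 0, 0, 0, 0, 0], [0.04, 0, 0, 0, 0, 0], [0.04, 0, 0, 0, 0, 0], [0, 0, 0, 0, 0, 0]]]'

```text
clock: 8.25
position: [0.532, -0.1758, 0.2025]
ee_rot: [-2.247, -2.193, 0.0]
force: [0.0, -0.4, -0.4]
width: 0.654
gripper_force: 0.0
```

```bash
python3 - <<'E'
from h import *
s=arm.observe();print(s['position'],s['ee_rot'],s['joints'])
px,zm,K,d,T=grab('wrist');save('w3',px);C=cloud(zm,K,d,T)
k=(C[...,2]>.108)&(C[...,2]<.13)&(zm>0)&(np.hypot(C[...,0]-.532,C[...,1]+.141)<.04)
P=C[k];print(cv2.minEnclosingCircle((P[:,:2]*1000).astype(np.float32)),P.mean(0),len(P),P[:,2].max())
E
```

```text
[ 0.53199978 -0.17576634  0.20248756] [-2.24696509e+00 -2.19334188e+00  4.36073024e-04] [ 0.49628327  0.40217299 -0.36775453  1.76430543  0.16638018  1.00719659
  0.04173663]
((532.609375, -139.99725341796875), 18.897727966308594) [ 0.53264569 -0.13892332  0.11952346] 2704 0.12202601138562477
```

Bubble offset is about 7.9 mm, or 0.039 rad, which matches the plane fit and calls for about 2.7 rad clockwise. I'll do it in two grips so the gripper body stays away from the vise.

arm_command --targets '[[[0.036, 0.001, 0.02, 0, 0, 0], [0, 0, 0, 0, 0, -0.177], [0, 0, 0, 0, 0, -0.177], [0, 0, 0, 0, 0, -0.177], [0, 0, 0, 0, 0, -0.177], [0, 0, 0, 0, 0, -0.177], [0, 0, 0, 0, 0, -0.177], [0, 0, 0, 0, 0, -0.177], [0, 0, 0, 0, 0, -0.177], [0, 0, 0, 0, 0, 0]]]'

```text
clock: 9.55
position: [0.5338, -0.1455, 0.1823]
ee_rot: [-0.295, -3.127, 0.001]
force: [-0.1, -0.3, 0.1]
width: 0.652
gripper_force: 0.0
```

```bash
python3 - <<'E'
from h import *
s=arm.observe();M=R.from_rotvec(s['ee_rot']).as_matrix();print(s['position'],s['joints'].round(2),M.round(3).tolist())
print('d tool',M.T@(np.array([.5326,-.1402,.112])-s['position']))
E
```

```text
[ 0.53376293 -0.14553303  0.18231441] [ 0.68  0.48 -0.7   1.79  0.36  1.01  1.21] [[-0.982, 0.187, -0.001], [0.187, 0.982, -0.001], [0.001, -0.001, -1.0]]
d tool [0.00205753 0.00509032 0.07031191]
```

arm_command --targets '[[[0.002, 0.005, 0.03, 0, 0, 0], [0, 0, 0.03, 0, 0, 0], [0, 0, 0.01, 0, 0, 0], [0, 0, 0, 0, 0, 0], [0, 0, 0, 0, 0, 0]]]'

```text
clock: 10.18
position: [0.534, -0.139, 0.1141]
ee_rot: [0.292, 3.126, -0.002]
force: [0.7, -0.3, 0.2]
width: 0.655
gripper_force: 0.0
```

arm_command --targets '[[[0, 0, 0, 0, 0, 0], [0, 0, 0, 0, 0, 0], [0, 0, 0, 0, 0, 0], [0, 0, 0, 0, 0, 0]]]' --jaw 0.02 --newtons 25

```text
clock: 10.68
position: [0.5332, -0.1402, 0.1134]
ee_rot: [0.292, 3.128, -0.004]
force: [-0.9, -4.4, 3.8]
width: 0.37
gripper_force: 25.0
```

arm_command --targets '[[[0, 0, 0, 0, 0, 0.13], [0, 0, 0, 0, 0, 0.16], [0, 0, 0, 0, 0, 0.16], [0, 0, 0, 0, 0, 0.16], [0, 0, 0, 0, 0, 0.16], [0, 0, 0, 0, 0, 0.16], [0, 0, 0, 0, 0, 0.16], [0, 0, 0, 0, 0, 0.16], [0, 0, 0, 0, 0, 0.15], [0, 0, 0, 0, 0, 0]]]'

```text
clock: 11.92
position: [0.5334, -0.14, 0.1134]
ee_rot: [2.239, 2.201, -0.002]
force: [-1.0, -5.4, 3.1]
width: 0.376
gripper_force: 25.0
```

```bash
cat > b.py <<'E'
from h import *
import sys
# bubble reading from the wrist picture: green vial, grey bubble, dark lines along the vial axis
px,zm,K,d,T=grab('wrist'); s=arm.observe(); save(sys.argv[1],px)
print(s['clock'],s['position'],s['force'],s['gripper_force'],s['width'])
hsv=cv2.cvtColor(px,cv2.COLOR_RGB2HSV)
g=((hsv[...,0]>45)&(hsv[...,0]<85)&(hsv[...,1]>60)&(hsv[...,2]>60)).astype(np.uint8)
g=cv2.morphologyEx(g,cv2.MORPH_CLOSE,np.ones((25,25)))
n,l,st,ce=cv2.connectedComponentsWithStats(g)
for i in range(1,n):
    if st[i,4]>250: print(i,st[i])
E
python3 b.py w4
cat > t.py <<'E'
from h import *
px,zm,K,d,T=grab('top');hsv=cv2.cvtColor(px,cv2.COLOR_RGB2HSV)
C=cloud(zm,K,d,T);k=(C[...,2]>.04)&(C[...,2]<.075)&(zm>0)&(np.abs(C[...,0]-.529)<.05)&(C[...,1]<-.12)&(C[...,1]>-.39)&(hsv[...,0]>8)&(hsv[...,0]<24)&(hsv[...,1]>80)
P=C[k]
for _ in range(3):
    q=np.polyfit(P[:,1],P[:,2],1);P=P[abs(np.polyval(q,P[:,1])-P[:,2])<.005]
print('slope',q,len(P))
E
python3 t.py
```

```text
11.975 [ 0.53344425 -0.13996528  0.11339826] [-3.26617202e-03 -4.61102964e+00  2.89328545e+00] 25.000527877986087 0.3729765255417783
1 [ 226    0   89  101 5113]
slope [-0.02031999  0.05303777] 3899
```

The slope has halved as predicted. Regripping for the second half-turn.

arm_command --targets '[[[0, 0, 0, 0, 0, 0], [0, 0, 0, 0, 0, 0], [0, 0, 0, 0, 0, -0.17], [0, 0, 0, 0, 0, -0.18], [0, 0, 0, 0, 0, -0.18], [0, 0, 0, 0, 0, -0.18], [0, 0, 0, 0, 0, -0.18], [0, 0, 0, 0, 0, -0.18], [0, 0, 0, 0, 0, -0.18], [0, 0, 0, 0, 0, -0.15]]]' --jaw 0.06

```text
clock: 13.28
position: [0.5332, -0.1384, 0.113]
ee_rot: [-0.281, -3.129, 0.001]
force: [0.4, -0.5, -0.2]
width: 0.655
gripper_force: 0.0
```

arm_command --targets '[[[0, 0, 0, 0, 0, 0], [0, 0, 0, 0, 0, 0], [0, 0, 0, 0, 0, 0], [0, 0, 0, 0, 0, 0], [0, 0, 0, 0, 0, 0]]]' --jaw 0.02

```text
clock: 13.9
position: [0.533, -0.1401, 0.1131]
ee_rot: [-0.293, -3.128, 0.004]
force: [-1.2, -5.6, 0.5]
width: 0.372
gripper_force: 25.0
```

arm_command --targets '[[[0, 0, 0, 0, 0, 0.13], [0, 0, 0, 0, 0, 0.16], [0, 0, 0, 0, 0, 0.16], [0, 0, 0, 0, 0, 0.16], [0, 0, 0, 0, 0, 0.16], [0, 0, 0, 0, 0, 0.16], [0, 0, 0, 0, 0, 0.16], [0, 0, 0, 0, 0, 0.14], [0, 0, 0, 0, 0, 0.1], [0, 0, 0, 0, 0, 0]]]'

```text
clock: 15.15
position: [0.5334, -0.1397, 0.1131]
ee_rot: [2.16, 2.278, -0.002]
force: [0.8, -4.9, -1.5]
width: 0.371
gripper_force: 25.0
```

```bash
python3 t.py; python3 -c "
from h import *
s=arm.observe();print(s['ee_rot'],s['joints'],s['force'])"
```

```text
slope [-0.00093467  0.06062352] 3881
[ 2.15928522e+00  2.27939335e+00 -2.02454563e-03] [ 0.39130236  0.48845826 -0.31838876  1.88343007  0.20901329  0.80108246
  0.01571954] [ 0.15821362 -5.50319768 -1.29217474]
```

arm_command --targets '[[[0, 0, 0, 0, 0, 0], [0, 0, 0, 0, 0, 0], [0, 0, -0.02, 0, 0, 0], [0, 0, -0.04, 0, 0, 0], [0, 0, -0.04, 0, 0, 0.08], [-0.04, 0, 0, 0, 0, 0], [-0.05, 0, 0, 0, 0, 0], [-0.05, 0, 0, 0, 0, 0], [-0.036, 0, 0, 0, 0, 0], [0, 0, 0, 0, 0, 0]]]' --jaw 0.06

```text
clock: 16.45
position: [0.528, -0.318, 0.2128]
ee_rot: [2.253, 2.188, -0.003]
force: [1.3, 0.2, -0.4]
width: 0.654
gripper_force: 0.0
```

arm_command --targets '[[[0, 0, 0, 0, 0, 0], [0, 0, 0, 0, 0, 0], [0, 0, 0, 0, 0, 0], [0, 0, 0, 0, 0, 0], [0, 0, 0, 0, 0, 0]]]' --jaw 0.0

```text
clock: 17.08
position: [0.5291, -0.3145, 0.2134]
ee_rot: [2.247, 2.194, -0.001]
force: [0.0, -0.8, 0.3]
width: 0.161
gripper_force: 0.0
```

```bash
cat > b.py <<'E'
from h import *
import sys
# bubble reading from the wrist picture, level nearly along image columns; positions on the plane of the vial
px,zm,K,d,T=grab('wrist'); s=arm.observe(); save(sys.argv[1],px)
M=R.from_rotvec(s['ee_rot']).as_matrix(); print(s['clock'],s['position'],s['force'],'w',s['width'],M.round(3).tolist())
hsv=cv2.cvtColor(px,cv2.COLOR_RGB2HSV)
g=((hsv[...,0]>45)&(hsv[...,0]<85)&(hsv[...,1]>60)&(hsv[...,2]>60)).astype(np.uint8)
g=cv2.morphologyEx(g,cv2.MORPH_CLOSE,np.ones((25,25)))
n,l,st,ce=cv2.connectedComponentsWithStats(g)
i=1+np.argmax(st[1:,4]); x,y,w,h,_=st[i]; print('vial box',x,y,w,h)
c=[int(np.median(np.where(l[r]==i)[0])) for r in range(y,y+h)]
pr=np.array([px[r,cc-2:cc+3].mean(0) for r,cc in zip(range(y,y+h),c)]); rr=np.arange(y,y+h)
ex=pr[:,0]-pr[:,1]; val=pr[:,1]; med=np.median(val)
b=(ex>-25)&(val>.6*med); b[:4]=0; b[-4:]=0
dk=(val<.7*med); dk[:4]=0; dk[-4:]=0
f=lambda r,cc:onplane([[cc,r]],.094,K,d,T)[0]
print('bubble rows',rr[b],'dark rows',rr[dk])
nl,lab=cv2.connectedComponents(dk.astype(np.uint8)[:,None]); lines=[rr[lab[:,0]==j].mean() for j in range(1,nl)]
yb=np.mean([f(r,c[r-y])[1] for r in rr[b]]) if b.any() else np.nan; print('bubble y',yb,'lines y',[f(r,c[int(r)-y])[1].round(4) for r in lines],'win y',f(y,c[0])[1],f(y+h-1,c[-1])[1])
k=(np.abs(cloud(zm,K,d,T)[...,2]-.098)<.012);C=cloud(zm,K,d,T);k&=(zm>0)&(np.abs(C[...,0]-.528)<.03)&(C[...,1]<-.2)
if k.sum()>50: print('level',cv2.minAreaRect((C[k][:,:2]*1000).astype(np.float32)))
E
python3 b.py w5
```

```text
17.125 [ 0.52905196 -0.31461336  0.21331678] [0.02218976 0.08785393 1.23258083] w 0.11475121363757013 [[0.024, 1.0, -0.0], [1.0, -0.024, -0.001], [-0.001, 0.0, -1.0]]
vial box 266 109 18 68
bubble rows [139 140 141 142 143 144 145 146 147 148 149] dark rows [133 134 153 154]
bubble y -0.26558611502082424 lines y [np.float64(-0.2584), np.float64(-0.2722)] win y -0.24189799912340304 -0.2882346063795021
level ((527.53076171875, -303.8834228515625), (139.73721313476562, 27.143510818481445), 88.75421142578125)
```

View pics/w5.png

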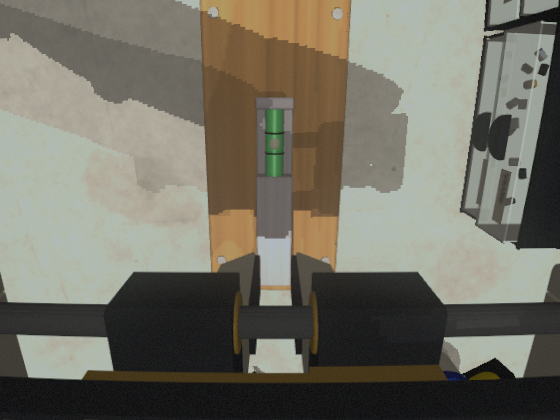

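The bubble (y -0.2656) sits midway between the lines (-0.2584, -0.2722) unloaded. Now pressing on the solid top, about 14 mm behind the centre.

arm_command --targets '[[[0, -0.001, 0.025, 0, 0, 0], [0, 0, 0.03, 0, 0, 0], [0, 0, 0.025, 0, 0, 0], [0, 0, 0.01, 0, 0, 0], [0, 0, 0, 0, 0, 0], [0, 0, 0, 0, 0, 0]]]'

```text
clock: 17.88
position: [0.5287, -0.3151, 0.1244]
ee_rot: [2.246, 2.193, -0.0]
force: [-0.1, -1.2, 0.5]
width: 0.004
gripper_force: 0.0
```

arm_command --targets '[[[0, 0, 0.001, 0, 0, 0], [0, 0, 0.001, 0, 0, 0], [0, 0, 0.001, 0, 0, 0], [0, 0, 0, 0, 0, 0]]]'

```text
clock: 18.38
position: [0.5279, -0.3148, 0.1202]
ee_rot: [2.248, 2.194, -0.001]
force: [0.8, -0.1, 0.9]
width: 0.003
gripper_force: 0.0
```

arm_command --targets '[[[0, 0, 0.001, 0, 0, 0], [0, 0, 0.001, 0, 0, 0], [0, 0, 0, 0, 0, 0]]]'

```text
clock: 18.75
position: [0.5279, -0.3148, 0.1182]
ee_rot: [2.248, 2.194, -0.001]
force: [-0.4, 0.5, 0.3]
width: 0.006
gripper_force: 0.0
```

arm_command --targets '[[[0, 0, 0.0007, 0, 0, 0], [0, 0, 0, 0, 0, 0], [0, 0, 0, 0, 0, 0]]]'

```text
clock: 19.12
position: [0.528, -0.3148, 0.1176]
ee_rot: [2.247, 2.194, -0.001]
force: [0.1, 0.7, 0.2]
width: 0.011
gripper_force: 0.0
```

arm_command --targets '[[[0, 0, 0.0005, 0, 0, 0], [0, 0, 0, 0, 0, 0], [0, 0, 0, 0, 0, 0]]]'

```text
clock: 19.5
position: [0.5281, -0.3149, 0.1174]
ee_rot: [2.247, 2.194, -0.001]
force: [-1.0, 0.5, 4.4]
width: 0.005
gripper_force: 2.3
```

arm_command --targets '[[[0, 0, 0.0004, 0, 0, 0], [0, 0, 0, 0, 0, 0], [0, 0, 0, 0, 0, 0], [0, 0, 0, 0, 0, 0]]]'

```text
clock: 20.0
position: [0.5281, -0.3148, 0.1173]
ee_rot: [2.247, 2.194, -0.001]
force: [-2.9, 1.2, 8.5]
width: 0.002
gripper_force: 4.1
```

```bash
python3 b.py w6
```

```text
20.05 [ 0.52808826 -0.31484555  0.11728998] [-1.65936069  0.98896951  7.43544613] w 0.001991936028995251 [[0.024, 1.0, 0.0], [1.0, -0.024, -0.001], [-0.001, 0.0, -1.0]]
vial box 262 116 29 104
bubble rows [162 163 164 165 166 167 168 169 170 171 172 173 174 175 176 177] dark rows [153 154 184 185 186]
bubble y -0.26550755203828313 lines y [np.float64(-0.2584), np.float64(-0.2726)] win y -0.24227430235907493 -0.28872742875201757
level ((527.93994140625, -303.5360107421875), (31.301542282104492, 139.71551513671875), 1.018295407295227)
```

arm_command --targets '[[[0, 0, 0.0002, 0, 0, 0], [0, 0, 0, 0, 0, 0], [0, 0, 0, 0, 0, 0], [0, 0, 0, 0, 0, 0], [0, 0, 0, 0, 0, 0], [0, 0, 0, 0, 0, 0], [0, 0, 0, 0, 0, 0], [0, 0, 0, 0, 0, 0], [0, 0, 0, 0, 0, 0], [0, 0, 0, 0, 0, 0]]]'

```text
clock: 21.3
position: [0.5281, -0.3149, 0.1173]
ee_rot: [2.247, 2.194, -0.001]
force: [-4.0, 1.8, 9.8]
width: 0.002
gripper_force: 5.0
```

```bash
python3 b.py w7; python3 -c "
from h import *
for i in range(4): arm.get_image('wrist'); print(arm.observe()['force'].round(1))"
```

```text
21.35 [ 0.52814998 -0.31485621  0.11729953] [-2.84407379  0.78154975  9.6721428 ] w 0.008107840791109856 [[0.024, 1.0, 0.0], [1.0, -0.024, -0.001], [-0.001, 0.0, -1.0]]
vial box 262 116 29 104
bubble rows [162 163 164 165 166 167 168 169 170 171 172 173 174 175 176 177] dark rows [153 154 184 185 186]
bubble y -0.2655205308431622 lines y [np.float64(-0.2584), np.float64(-0.2726)] win y -0.2422923681018076 -0.28873584640632105
level ((527.2788696289062, -303.4566955566406), (138.90179443359375, 30.157033920288086), 88.63381958007812)
[-4.3  1.8  9.1]
[-2.7  1.4  9.9]
[-2.3  1.   9.8]
[-3.3  1.3 10. ]
```

View pics/w7.png

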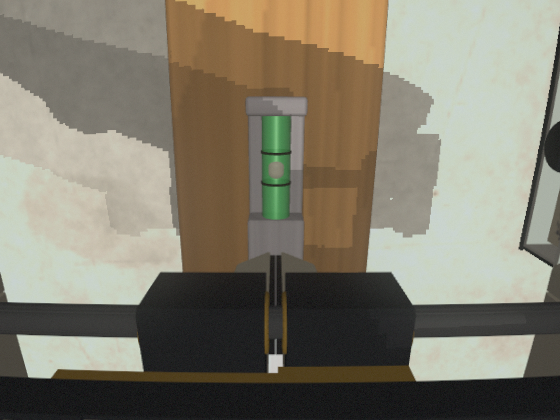

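The bubble at row 170 lies between the lines at rows 153 and 185, under about 9.8 N. I'll trim the small sideways load so the push is straight.

arm_command --targets '[[[0, -0.0003, 0, 0, 0, 0], [0, 0, 0, 0, 0, 0], [0, 0, 0, 0, 0, 0], [0, 0, 0, 0, 0, 0], [0, 0, 0, 0, 0, 0], [0, 0, 0, 0, 0, 0], [0, 0, 0, 0, 0, 0], [0, 0, 0, 0, 0, 0]]]'

```text
clock: 22.55
position: [0.5281, -0.3148, 0.1173]
ee_rot: [2.247, 2.193, -0.001]
force: [-1.5, 0.5, 9.6]
width: 0.005
gripper_force: 4.6
```

```bash
python3 b.py w8; python3 -c "
from h import *
for i in range(4): arm.get_image('wrist'); print(arm.observe()['force'].round(1))"
```

```text
22.6 [ 0.52805805 -0.31483469  0.11729408] [-2.87347683  1.76793062  9.28778438] w 0.0039978155138845 [[0.024, 1.0, 0.001], [1.0, -0.024, -0.001], [-0.001, 0.001, -1.0]]
vial box 262 116 29 104
bubble rows [162 163 164 165 166 167 168 169 170 171 172 173 174 175 176 177] dark rows [153 154 184 185 186]
bubble y -0.26547166237689757 lines y [np.float64(-0.2583), np.float64(-0.2725)] win y -0.24225232057806334 -0.2886885449314832
level ((527.6764526367188, -303.71624755859375), (139.5057373046875, 30.06380844116211), 88.64646911621094)
[-2.   1.2  8.7]
[-2.5  1.9  9.3]
[-2.7  1.4  8.6]
[-2.1  1.5  9.8]
```

The push is steady at about 9.3 N and the bubble is centred. Handing in.

```bash
python3 -c "
from cell import arm
print(arm.sign_off())"
```

```text
the job is handed in; nothing more can be done
None
```

The job is handed in: the level stands on the shelf with its bubble centred to within about 0.1 mm by the wrist camera, the arm is still pressing down at about 9.3 N (with about 2.5 N sideways), and the bottle was never approached.

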